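# Sweep the stoppers into the collecting tray

### The job

Clear the bench after the experiment: sweep the three green rubber stoppers along the bench, with the fingers as a broom, through the open side of the white collecting tray until all three lie wholly inside it on its floor. Only push them, never lift or carry them, and leave the black-capped vial standing among them, the beaker and the orange-capped bottle undisturbed where they are.

Things in the scene. Friction and masses are not known exactly. Their poses are not given: they have to be found in the camera images.
- tray: white collecting tray fixed to the bench, open on top and on one side (its mouth, towards its own -y). Inside 200 mm wide (along x) and 145 mm deep (y from -75 mm at the mouth to 70 mm at the back wall); the other three sides have walls 5 mm thick, 35 mm high. Floor 3 mm thick. Origin: under the middle of the tray, on the bench; z up.
- tray_mouth (a point): middle of the front edge of the tray's mouth, at bench height. From here a ramp 30 mm long, along the tray's +y, rises from the bench to the tray's 3 mm floor, so that things slide in.
- stopper_a_mid (a point): one of three loose green rubber stoppers, a short cone standing on its wide end: 30 mm across at the foot, 25 mm at the top, 22 mm high, about 20 g. The point is its centre, 11 mm above its foot. Tipped over, it lies lower than 22 mm at its centre. It slides when pushed low; it may tip over and roll if pushed near its top.
- stopper_b_mid (a point): one of three loose green rubber stoppers, a short cone standing on its wide end: 30 mm across at the foot, 25 mm at the top, 22 mm high, about 20 g. The point is its centre, 11 mm above its foot. Tipped over, it lies lower than 22 mm at its centre. It slides when pushed low; it may tip over and roll if pushed near its top.
- stopper_c_mid (a point): one of three loose green rubber stoppers, a short cone standing on its wide end: 30 mm across at the foot, 25 mm at the top, 22 mm high, about 20 g. The point is its centre, 11 mm above its foot. Tipped over, it lies lower than 22 mm at its centre. It slides when pushed low; it may tip over and roll if pushed near its top.
- vial: small closed glass vial with a black cap, about 28 mm across and 46 mm high, standing loose among the stoppers; to be left alone. Origin: centre of its underside.
- beaker: open glass beaker, 68 mm across and 85 mm high, loose, to be left alone. Origin: centre of its underside.
- bottle: closed clear bottle with an orange cap, 60 mm across and 120 mm high, loose, to be left alone. Origin: centre of its underside.

How it is judged:
By the outcome, as a careful person would: the job done as asked, in the order asked, and still so for the second after the job is handed in, with the robot touching nothing.
It also fails if it takes over 67 s, if anything falls off the work surface, if the arm or the gripper's body presses on something with over 40 N, if the wrist force passes 120 N, or if a joint passes its speed limit or range.

### The arm

A 6-joint arm with a two-finger parallel gripper is mounted at the origin on the work surface. World frame = base frame: x ahead of the robot, y to its left, z up, the work surface at z = 0. Lengths are in m, angles in degrees, forces in N, time in s.
With the tool pointing down it reaches from about 0.375 to 0.925 m from the base axis. Payload 5.7 kg.
Tool frame: the origin (TCP) lies where the fingers leave the gripper's body, on its centre line; the fingertips stand 73 mm ahead of it and the grasp point (between the pads) lies 54 mm ahead of it (ctrl.pinch_z is the distance from the TCP to the grasp point, in m); z points along the fingers, y is the line along which they close (so a half turn about z gives the same grasp; the last joint's range is limited). The gripper opens to 85 mm and grips with 20 to 120 N. Pads are 22 mm wide; open, the fingers measure 114 mm over their backs; the gripper's body (76 mm by 85 mm) begins 54 mm behind the grasp point. The pads swing forward as they close: fully open they stand 13 mm farther back than shut.
Start: joints at [-70.995, 20.558, 86.54, -0, 72.909, -6.595], TCP at [0.259, -0.541, 0.304] pointing down, gripper open.
Joint ranges: [-170.27, 170.27], [-57.76, 135], [12.27, 136.19], [-55.21, 235.2], [11.17, 155.16], [-170.74, 170.74]. Speed limits (degrees/s): [136.94, 136.94, 180, 180, 180, 180].

### API

Orientations are given as a 3x3 rotation matrix whose columns are the frame's x, y, z axes.
In Python, from bench import readout, viewer, job, finder, ctrl gives the robot as it stands.
- The arm moves only by the tool arm_command, never from a script. Its argument "targets" is a list of rows, each an object of numbers: "fingers": the opening, from 0 (shut) to 1 (fully open); "tx", "ty", "tz": the shift along the tool's x, y, z in units of 4 cm (1.0 is 4 cm); "rx", "ry", "rz": the turn, a rotation vector about the tool's x, y, z in units of 0.12 rad (1.0 is 0.12 rad). In form: [{"fingers": .., "tx": .., "ty": .., "tz": .., "rx": .., "ry": .., "rz": ..}, ...]. A call has 1 to 8 rows; each row shifts and turns the commanded pose from where the row before left it, along the tool's axes as they then stand; what a row does not reach is not made up. A row lasts 1/12 s, in which the tool goes at most 41.7 mm and 7.16 degrees, less where a joint would pass 70% of its speed; a pose out of reach is approached as far as the arm can. A call with a number of a shift or a turn outside -1 to 1 is refused whole. A call with a gripper value outside its range is refused whole. The fingers move at their own pace and stop on an object; the grip force is fixed at half the most. Time passes only in rows, so rows that do not move let the fingers close. It gives the time, the measured TCP pose, the force, the opening and the grip force at its end, in the units of the state.
- readout.read_state(): the state, without advancing time (a new reading comes with each control period).
- viewer.capture(name): name is "side" or "top" or "wrist"; returns a dict with "color" (384x512x3 uint8, red, green, blue), "fx", "fy", "cx", "cy" (pixels), "R" (3x3) and "t" (3): a world point X has camera coordinates R X + t. Camera axes: x right, y down, z forward; pixel columns grow to the right and rows downward; lengths in m; the calibration is good to about 2 mm. A picture is of the moment at which its call begins. There is no depth.
- job.finish_job(): hands the job in; it is judged then, once.
Trained networks look in a picture, given as the dict that the camera call returned (one of the last four; its "shot" number tells which), for a name from the list of things; names that differ only in an ending like _2 or _b are one class to them, and where a whole thing is asked for, a point or a joint stands for the part that bears it (a point fixed in the world has none). Each returns a list of dicts, best first, with "score" (0 to 1); they miss things now and then, are a little off and sometimes report something else, mostly with a low value. They report only what shows in the picture. A call takes as long as a camera call.
- finder.look_for(picture, thing): "extent" ([centre column, centre row, width, height] as shares, 0 to 1, of the picture: columns of its width, rows of its height, round what is visible of it).
- finder.trace(picture, thing): "mask" (384x512 bool, what is visible of it) and "extent" ([centre column, centre row, width, height] as shares, 0 to 1, of the picture: columns of its width, rows of its height, round what is visible of it).
The state is a dict: "time": time; "qpos": joint angles; "joint_velocities": joint speeds; "effort": joint torques, N m; "ee_pos": TCP position; "ee_rot": TCP orientation; "wrist_force": force on the tool from outside, world axes, zero at the start; "ft_torque": the same for the moment, N m; "gripper_width": opening from 0.0 (shut) to 1.0 (fully open); "grip_force": force on a finger pad.
Only numpy, scipy, OpenCV 4.12 (cv2) and the standard library are available. Lean on these libraries where they do the work, as an engineer would, in place of code of your own. Each camera call takes 0.05 s, during which the arm holds its last target. There are 200 camera calls.

## Working session

There is one attempt and no reset: what is moved stays moved. The work goes in short steps, Python scripts to look and compute and a tool call to move; the robot and the scene stay as the last step left them, time stands still between calls to the robot, and variables do not carry over. Pictures are saved under pics/ and viewed, at most 10 in all, crops included, and the job is handed in when it is done.

Besides the shell and the picture viewer there is one more tool, called after "Request:" as name([rows], argument=value, ...), one row to a line, values as JSON. arm_command: Moves the arm, as the interface text tells. Its arguments: {"type":"object","properties":{"targets":{"type":"array","items":{"type":"object","properties":{"fingers":{"type":"number"},"tx":{"type":"number"},"ty":{"type":"number"},"tz":{"type":"number"},"rx":{"type":"number"},"ry":{"type":"number"},"rz":{"type":"number"}}}}},"required":["targets"]}

```bash
ls; mkdir -p pics; cat > h.py <<'E'
import numpy as np, cv2
from bench import readout, viewer, job, finder, ctrl
def save(p,n): cv2.imwrite(f'pics/{n}.png',p['color'][:,:,::-1])
def px2w(p,u,v,z):
    R=np.array(p['R']);t=np.array(p['t'])
    d=R.T@np.array([(u-p['cx'])/p['fx'],(v-p['cy'])/p['fy'],1.]); o=-R.T@t
    return o+d*(z-o[2])/d[2]
def w2px(p,X):
    c=np.array(p['R'])@np.array(X)+np.array(p['t']); return np.array([p['fx']*c[0]/c[2]+p['cx'],p['fy']*c[1]/c[2]+p['cy']])
E
python3 - <<'E'
from h import *
s=readout.read_state(); print(s['time'],s['ee_pos'],np.round(s['ee_rot'],3),s['gripper_width'])
t=viewer.capture('top'); save(t,'top0'); sd=viewer.capture('side'); save(sd,'side0')
for p,n in((t,'top'),(sd,'side')):
    print(n,'cam at',-np.array(p['R']).T@np.array(p['t']),p['fx'])
    for th,z in(('stopper_a_mid',.011),('vial',.023),('beaker',.04),('bottle',.06),('tray',.0)):
        for r in finder.look_for(p,th)[:4]:
            e=r['extent'];u,v=e[0]*512,e[1]*384
            print(th,round(r['score'],2),np.round([u,v,e[2]*512,e[3]*384],1),np.round(px2w(p,u,v,z),3))
E
```

```text
pics
0.0 [ 0.25903905 -0.54058879  0.3030398 ] [[ 0.902  0.432 -0.001]
 [ 0.432 -0.902  0.002]
 [ 0.    -0.002 -1.   ]] 0.9969336666742775
top cam at [ 0.33727601 -0.04651577  1.02579816] 470.1219675996738
vial 0.57 [257.4 153.3  11.1  18.3] [ 0.622 -0.037  0.023]
beaker 0.59 [403.4 143.5  35.9  34. ] [ 0.647 -0.355  0.04 ]
bottle 0.83 [418.6 240.9  43.   28. ] [ 0.433 -0.372  0.06 ]
tray 0.81 [115.8 173.5  94.5 105.8] [0.574 0.28  0.   ]
side cam at [0.06788539 0.72385149 0.65118477] 446.2454950926997
stopper_a_mid 0.6 [213.1 189.8  11.8  12.4] [ 0.694 -0.083  0.011]
vial 0.5 [225.7 202.4  15.   17.7] [ 0.62  -0.036  0.023]
beaker 0.72 [283.  145.2  20.5  29.4] [ 0.636 -0.366  0.04 ]
bottle 0.69 [346.1 156.4  21.3  40.9] [ 0.433 -0.364  0.06 ]
tray 0.87 [159.4 295.6 128.6 104.3] [0.562 0.28  0.   ]
```

```bash
python3 - <<'E'
import cv2
a=cv2.imread('pics/top0.png')[80:290,50:460]; cv2.imwrite('pics/top0c.png',cv2.resize(a,(800,410),interpolation=cv2.INTER_CUBIC))
b=cv2.imread('pics/side0.png'); cv2.imwrite('pics/side0c.png',cv2.resize(b,(800,600),interpolation=cv2.INTER_CUBIC))
E
```

```text
(no output)
```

View pics/top0c.png

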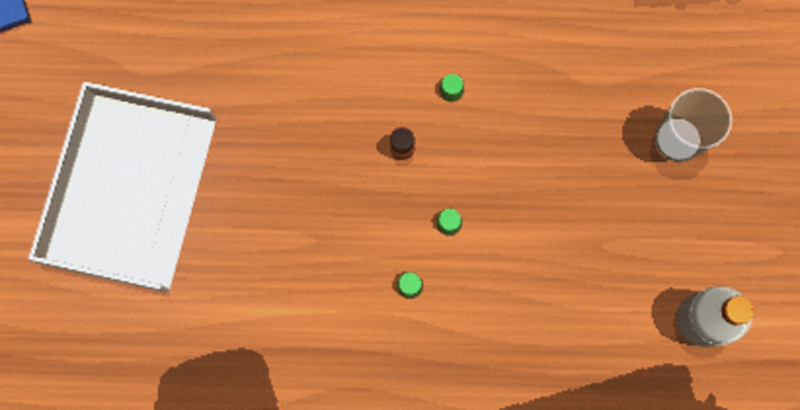

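View pics/side0c.png

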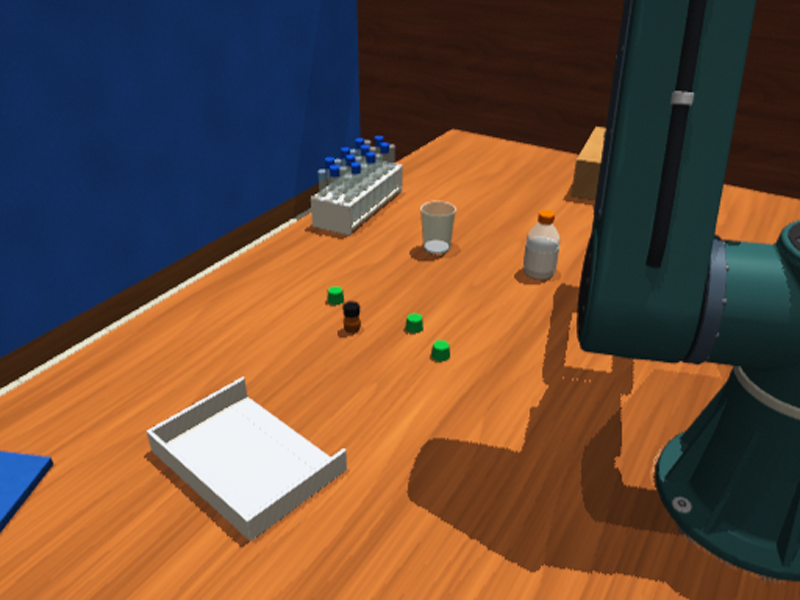

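The top view shows green stoppers at crop pixels (452,87), (449,221) and (410,285), with the vial at (402,143). The tray is on the left, its mouth facing right between (214,120) and (168,290). The side view agrees, and all the objects are upright.

```bash
cat >> h.py <<'E'
def greens(p,z=.011,show=True):
    c=p['color'].astype(int); m=((c[:,:,1]>c[:,:,0]+50)&(c[:,:,1]>c[:,:,2]+40)).astype(np.uint8)
    n,l,st,ce=cv2.connectedComponentsWithStats(m); out=[]
    for i in range(1,n):
        if st[i,4]>25: out.append((np.round(px2w(p,*ce[i],z)[:2],4),st[i,4],np.round(ce[i],1)))
    return out
E
python3 - <<'E'
from h import *
t=viewer.capture('top')
s=viewer.capture('side')
for p in(t,s):
    for g in greens(p): print(g)
# vial: dark cap
c=t['color'].astype(int); m=(c.sum(2)<90).astype(np.uint8)
n,l,st,ce=cv2.connectedComponentsWithStats(m)
for i in range(1,n):
    if 30<st[i,4]<400: print('dark',st[i],ce[i],px2w(t,*ce[i],.042),px2w(t,*ce[i],.046))
# tray corners at wall top z=.035 (crop px)
for (x,y) in((85,84),(214,113),(168,291),(32,259)): print('corner',px2w(t,50+x/1.951,80+y/1.952,.035))
print('mouth floor', [px2w(t,50+x/1.951,80+y/1.952,0) for x,y in((214,124),(170,286))])
for n_,p in(('t',t),('s',s)):
  r=finder.trace(p,'tray')
  if r:
    k=r[0]['mask'].astype(np.uint8); cn=max(cv2.findContours(k,0,2)[0],key=cv2.contourArea)
    print(n_,cv2.approxPolyDP(cn,4,True).reshape(-1,2).tolist())
E
```

```text
(array([ 0.6987, -0.0899]), np.int32(87), array([281.4, 122.6]))
(array([ 0.538 , -0.0892]), np.int32(99), array([280.1, 192.1]))
(array([ 0.4645, -0.0462]), np.int32(101), array([259.8, 224.9]))
(array([ 0.6948, -0.0894]), np.int32(90), array([214.5, 188.6]))
(array([ 0.5359, -0.0888]), np.int32(101), array([265. , 206.3]))
(array([ 0.4633, -0.0454]), np.int32(117), array([281.8, 224. ]))
corner [0.67956522 0.32810817 0.035     ]
corner [0.64858347 0.17878404 0.035     ]
corner [0.44613065 0.2152378  0.035     ]
corner [0.47748245 0.36691961 0.035     ]
mouth floor [array([0.64620662, 0.18584507, 0.        ]), array([0.45565709, 0.22266774, 0.        ])]
t [[93, 122], [65, 212], [135, 229], [160, 140], [157, 135]]
s [[153, 241], [94, 278], [111, 302], [162, 344], [218, 303], [221, 287], [206, 289], [162, 257]]
```

```bash
cat >> h.py <<'E'
TH=np.radians(-11.2); TX=np.array([np.cos(TH),np.sin(TH)]); TY=np.array([-np.sin(TH),np.cos(TH)]); TC=np.array([.5629,.2723])
def tw(x,y): return TC+x*TX+y*TY          # tray -> world (xy)
def wt(p): r=np.array(p)[:2]-TC; return np.array([r@TX,r@TY])
def plan(way,fingers):
    """way: list of (pos3, yaw deg, rows). Prints rows from the present measured pose (tool pointing down)."""
    s=readout.read_state(); p=np.array(s['ee_pos']); R=np.array(s['ee_rot']); yaw=np.arctan2(R[1,0],R[0,0])
    for P,y,n in way:
        d=(np.array(P)-p)/n; dy=(np.radians(y)-yaw+np.pi)%(2*np.pi)-np.pi; print('-- to',np.round(P,4),y)
        for i in range(n):
            c,q=np.cos(yaw),np.sin(yaw)
            r=[d@[c,q,0]/.04,d@[q,-c,0]/.04,-d[2]/.04,-dy/n/.12]
            print(dict(zip(('tx','ty','tz','rz'),map(float,np.round(r,2))))); yaw+=dy/n
        p=np.array(P)
E
python3 - <<'E'
from h import *
A=np.array([.697,-.0897]); e=tw(.055,-.075); d=(e-A)/np.linalg.norm(e-A); yaw=np.degrees(np.arctan2(d[1],d[0]))
print('tray frame',wt(A),wt([.537,-.089]),wt([.464,-.046]),wt([.621,-.0365]),'d',d,yaw)
pre=A-.055*d
plan([([*pre,.25],yaw,16),([*pre,.12],yaw,4),([*pre,.079],yaw,4)],.2)
E
```

```text
tray frame [ 0.20185892 -0.32905894] [ 0.04477013 -0.35944977] [-0.03519167 -0.3314478 ] [ 0.11697306 -0.29163394] d [-0.32276272  0.94647991] 108.8300851915245
-- to [ 0.7148 -0.1418  0.25  ] 108.8300851915245
{'tx': 0.91, 'ty': -0.26, 'tz': 0.08, 'rz': -0.76}
{'tx': 0.93, 'ty': -0.17, 'tz': 0.08, 'rz': -0.76}
{'tx': 0.94, 'ty': -0.09, 'tz': 0.08, 'rz': -0.76}
{'tx': 0.95, 'ty': -0.0, 'tz': 0.08, 'rz': -0.76}
{'tx': 0.94, 'ty': 0.09, 'tz': 0.08, 'rz': -0.76}
{'tx': 0.93, 'ty': 0.17, 'tz': 0.08, 'rz': -0.76}
{'tx': 0.91, 'ty': 0.25, 'tz': 0.08, 'rz': -0.76}
{'tx': 0.89, 'ty': 0.34, 'tz': 0.08, 'rz': -0.76}
{'tx': 0.85, 'ty': 0.41, 'tz': 0.08, 'rz': -0.76}
{'tx': 0.81, 'ty': 0.49, 'tz': 0.08, 'rz': -0.76}
{'tx': 0.76, 'ty': 0.56, 'tz': 0.08, 'rz': -0.76}
{'tx': 0.71, 'ty': 0.63, 'tz': 0.08, 'rz': -0.76}
{'tx': 0.65, 'ty': 0.69, 'tz': 0.08, 'rz': -0.76}
{'tx': 0.58, 'ty': 0.75, 'tz': 0.08, 'rz': -0.76}
{'tx': 0.51, 'ty': 0.8, 'tz': 0.08, 'rz': -0.76}
{'tx': 0.44, 'ty': 0.84, 'tz': 0.08, 'rz': -0.76}
-- to [ 0.7148 -0.1418  0.12  ] 108.8300851915245
{'tx': 0.0, 'ty': 0.0, 'tz': 0.81, 'rz': -0.0}
{'tx': 0.0, 'ty': 0.0, 'tz': 0.81, 'rz': -0.0}
{'tx': 0.0, 'ty': 0.0, 'tz': 0.81, 'rz': -0.0}
{'tx': 0.0, 'ty': 0.0, 'tz': 0.81, 'rz': -0.0}
-- to [ 0.7148 -0.1418  0.079 ] 108.8300851915245
{'tx': 0.0, 'ty': 0.0, 'tz': 0.26, 'rz': -0.0}
{'tx': 0.0, 'ty': 0.0, 'tz': 0.26, 'rz': -0.0}
{'tx': 0.0, 'ty': 0.0, 'tz': 0.26, 'rz': -0.0}
{'tx': 0.0, 'ty': 0.0, 'tz': 0.26, 'rz': -0.0}
```

Request:
arm_command([
  {"fingers": 0.2,"tx": 0.91,"ty": -0.26,"tz": 0,"rz": -0.76},
  {"fingers": 0.2,"tx": 0.93,"ty": -0.17,"tz": 0,"rz": -0.76},
  {"fingers": 0.2,"tx": 0.94,"ty": -0.09,"tz": 0,"rz": -0.76},
  {"fingers": 0.2,"tx": 0.95,"ty": 0,"tz": 0,"rz": -0.76},
  {"fingers": 0.2,"tx": 0.94,"ty": 0.09,"tz": 0,"rz": -0.76},
  {"fingers": 0.2,"tx": 0.93,"ty": 0.17,"tz": 0,"rz": -0.76},
  {"fingers": 0.2,"tx": 0.91,"ty": 0.25,"tz": 0,"rz": -0.76},
  {"fingers": 0.2,"tx": 0.89,"ty": 0.34,"tz": 0,"rz": -0.76},
])

```text
invalid input
```

Request:
arm_command([
  {"fingers": 0.2,"tx": 0.85,"ty": 0.41,"tz": 0,"rz": -0.76},
  {"fingers": 0.2,"tx": 0.81,"ty": 0.49,"tz": 0,"rz": -0.76},
  {"fingers": 0.2,"tx": 0.76,"ty": 0.56,"tz": 0,"rz": -0.76},
  {"fingers": 0.2,"tx": 0.71,"ty": 0.63,"tz": 0,"rz": -0.76},
  {"fingers": 0.2,"tx": 0.65,"ty": 0.69,"tz": 0,"rz": -0.76},
  {"fingers": 0.2,"tx": 0.58,"ty": 0.75,"tz": 0,"rz": -0.76},
  {"fingers": 0.2,"tx": 0.51,"ty": 0.8,"tz": 0,"rz": -0.76},
  {"fingers": 0.2,"tx": 0.44,"ty": 0.84,"tz": 0,"rz": -0.76},
])

```text
invalid input
```

Request:
arm_command([
  {"fingers": 0.2,"tx": 0.91,"ty": -0.26,"tz": 0,"rx": 0,"ry": 0,"rz": -0.76},
  {"fingers": 0.2,"tx": 0.93,"ty": -0.17,"tz": 0,"rx": 0,"ry": 0,"rz": -0.76},
  {"fingers": 0.2,"tx": 0.94,"ty": -0.09,"tz": 0,"rx": 0,"ry": 0,"rz": -0.76},
  {"fingers": 0.2,"tx": 0.95,"ty": 0,"tz": 0,"rx": 0,"ry": 0,"rz": -0.76},
  {"fingers": 0.2,"tx": 0.94,"ty": 0.09,"tz": 0,"rx": 0,"ry": 0,"rz": -0.76},
  {"fingers": 0.2,"tx": 0.93,"ty": 0.17,"tz": 0,"rx": 0,"ry": 0,"rz": -0.76},
  {"fingers": 0.2,"tx": 0.91,"ty": 0.25,"tz": 0,"rx": 0,"ry": 0,"rz": -0.76},
  {"fingers": 0.2,"tx": 0.89,"ty": 0.34,"tz": 0,"rx": 0,"ry": 0,"rz": -0.76},
])

```text
time: 1.47
ee_pos: [0.4878, -0.3396, 0.3041]
ee_rot: [[0.38, 0.925, 0.0], [0.925, -0.38, -0.0], [-0.0, 0.0, -1.0]]
wrist_force: [0.1, -0.7, -0.8]
gripper_width: 0.202
grip_force: 0.0
```

Works. Continuing to above the pre-push point.

Request:
arm_command([
  {"fingers": 0.2,"tx": 0.85,"ty": 0.41,"tz": 0,"rx": 0,"ry": 0,"rz": -0.76},
  {"fingers": 0.2,"tx": 0.81,"ty": 0.49,"tz": 0,"rx": 0,"ry": 0,"rz": -0.76},
  {"fingers": 0.2,"tx": 0.76,"ty": 0.56,"tz": 0,"rx": 0,"ry": 0,"rz": -0.76},
  {"fingers": 0.2,"tx": 0.71,"ty": 0.63,"tz": 0,"rx": 0,"ry": 0,"rz": -0.76},
  {"fingers": 0.2,"tx": 0.65,"ty": 0.69,"tz": 0,"rx": 0,"ry": 0,"rz": -0.76},
  {"fingers": 0.2,"tx": 0.58,"ty": 0.75,"tz": 0,"rx": 0,"ry": 0,"rz": -0.76},
  {"fingers": 0.2,"tx": 0.51,"ty": 0.8,"tz": 0,"rx": 0,"ry": 0,"rz": -0.76},
  {"fingers": 0.2,"tx": 0.44,"ty": 0.84,"tz": 0,"rx": 0,"ry": 0,"rz": -0.76},
])

```text
time: 2.13
ee_pos: [0.7149, -0.1388, 0.3039]
ee_rot: [[-0.333, 0.943, -0.0], [0.943, 0.333, 0.0], [0.0, 0.0, -1.0]]
wrist_force: [0.7, -0.8, 0.0]
gripper_width: 0.196
grip_force: 0.0
```

Request:
arm_command([
  {"fingers": 0.2,"tx": 0,"ty": 0,"tz": 0.9,"rx": 0,"ry": 0,"rz": 0},
  {"fingers": 0.2,"tx": 0,"ty": 0,"tz": 0.9,"rx": 0,"ry": 0,"rz": 0},
  {"fingers": 0.2,"tx": 0,"ty": 0,"tz": 0.9,"rx": 0,"ry": 0,"rz": 0},
  {"fingers": 0.2,"tx": 0,"ty": 0,"tz": 0.9,"rx": 0,"ry": 0,"rz": 0},
  {"fingers": 0.2,"tx": 0,"ty": 0,"tz": 0.9,"rx": 0,"ry": 0,"rz": 0},
  {"fingers": 0.2,"tx": 0,"ty": 0,"tz": 0,"rx": 0,"ry": 0,"rz": 0},
])

```text
time: 2.63
ee_pos: [0.7087, -0.1387, 0.1156]
ee_rot: [[-0.329, 0.944, -0.013], [0.944, 0.329, 0.004], [0.008, -0.011, -1.0]]
wrist_force: [-2.4, -0.1, -0.8]
gripper_width: 0.202
grip_force: 0.0
```

```bash
python3 - <<'E'
from h import *
s=readout.read_state(); print(s['time'],s['ee_pos'],s['gripper_width'])
t=viewer.capture('wrist'); save(t,'w1')
A=np.array([.697,-.0897]); 
e=tw(.055,-.075); d=(e-A)/np.linalg.norm(e-A); pre=A-.055*d
for g in greens(t): print(g)
c=t['color'].astype(int)
for r in finder.look_for(t,'vial')[:2]: e=r['extent']; print('vial',r['score'],px2w(t,e[0]*512,e[1]*384,.023))
plan([([*pre,.079],108.83,4)],.2)
E
```

```text
2.6333 [ 0.70873521 -0.13874161  0.11559922] 0.20213460201654576
(array([ 0.5482, -0.0899]), np.int32(1299), array([12.8, 43.7]))
(array([ 0.6933, -0.091 ]), np.int32(1693), array([261.4, 134.1]))
vial 0.74 [ 0.62933934 -0.04826131  0.023     ]
-- to [ 0.7148 -0.1418  0.079 ] 108.83
{'tx': -0.01, 'ty': 0.01, 'tz': 0.27, 'rz': 0.01}
{'tx': -0.01, 'ty': 0.01, 'tz': 0.27, 'rz': 0.01}
{'tx': -0.01, 'ty': 0.01, 'tz': 0.27, 'rz': 0.01}
{'tx': -0.01, 'ty': 0.01, 'tz': 0.27, 'rz': 0.01}
```

View pics/w1.png

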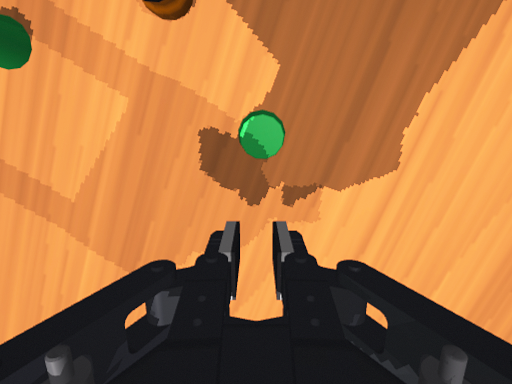

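The wrist view shows stopper A at (261,134), centred ahead of the roughly 17 mm finger gap at columns 238–275. Now I'll lower the fingers and start the push.

Request:
arm_command([
  {"fingers": 0.2,"tx": 0,"ty": 0,"tz": 0.35,"rx": 0,"ry": 0,"rz": 0},
  {"fingers": 0.2,"tx": 0,"ty": 0,"tz": 0.35,"rx": 0,"ry": 0,"rz": 0},
  {"fingers": 0.2,"tx": 0,"ty": 0,"tz": 0.23,"rx": 0,"ry": 0,"rz": 0},
  {"fingers": 0.2,"tx": 0,"ty": 0,"tz": 0.1,"rx": 0,"ry": 0,"rz": 0},
  {"fingers": 0.2,"tx": 0,"ty": 0,"tz": 0,"rx": 0,"ry": 0,"rz": 0},
])

```text
time: 3.15
ee_pos: [0.7129, -0.1401, 0.0816]
ee_rot: [[-0.329, 0.944, -0.002], [0.944, 0.329, 0.001], [0.001, -0.002, -1.0]]
wrist_force: [0.1, 0.2, -0.3]
gripper_width: 0.204
grip_force: 0.0
```

```bash
python3 - <<'E'
from h import *
t=viewer.capture('top'); s=readout.read_state(); print(s['time'],s['ee_pos'],s['ee_rot'][:2],s['wrist_force'])
E
```

```text
3.2 [ 0.71338665 -0.14015853  0.0823319 ] [[-3.28951613e-01  9.44346403e-01 -8.40958266e-04]
 [ 9.44346587e-01  3.28951982e-01  3.42033060e-04]] [-0.89568639  0.86824533 -0.03566378]
```

Request:
arm_command([
  {"fingers": 0.2,"tx": 0.1,"ty": 0,"tz": 0.09,"rx": 0,"ry": 0,"rz": 0},
  {"fingers": 0.2,"tx": 0.2,"ty": 0,"tz": 0,"rx": 0,"ry": 0,"rz": 0},
  {"fingers": 0.2,"tx": 0.2,"ty": 0,"tz": 0,"rx": 0,"ry": 0,"rz": 0},
  {"fingers": 0.2,"tx": 0.2,"ty": 0,"tz": 0,"rx": 0,"ry": 0,"rz": 0},
  {"fingers": 0.2,"tx": 0.25,"ty": 0,"tz": 0,"rx": 0,"ry": 0,"rz": 0},
  {"fingers": 0.2,"tx": 0.3,"ty": 0,"tz": 0,"rx": 0,"ry": 0,"rz": 0},
  {"fingers": 0.2,"tx": 0.3,"ty": 0,"tz": 0,"rx": 0,"ry": 0,"rz": 0},
  {"fingers": 0.2,"tx": 0.3,"ty": 0,"tz": 0,"rx": 0,"ry": 0,"rz": 0},
])

```text
time: 3.87
ee_pos: [0.6888, -0.0689, 0.0792]
ee_rot: [[-0.329, 0.944, -0.0], [0.944, 0.329, 0.0], [0.0, 0.0, -1.0]]
wrist_force: [0.0, -0.4, -0.0]
gripper_width: 0.2
grip_force: 0.1
```

```bash
python3 - <<'E'
from h import *
t=viewer.capture('wrist'); save(t,'w2'); s=readout.read_state(); print(s['time'],s['ee_pos'],s['ee_rot'][:2],s['wrist_force'])
for p in (t,viewer.capture('side')):
    for g in greens(p): print(g, wt(g[0]), (g[0]-np.array(s['ee_pos'])[:2])@np.array(s['ee_rot'])[:2,:2])
E
```

```text
3.9167 [ 0.68763896 -0.06657982  0.07900484] [[-0.33013218  0.94393281 -0.0018973 ]
 [ 0.94393229  0.33013522  0.00160156]] [-1.60477738  0.9987381   0.6778713 ]
(array([ 0.6811, -0.0499]), np.int32(2784), array([255.7, 200.3])) [ 0.17853121 -0.29310525] [ 0.01790334 -0.00066574]
(array([ 0.6814, -0.043 ]), np.int32(90), array([208.1, 198.1])) [ 0.17748528 -0.28627839] [0.02431743 0.00189537]
(array([ 0.5358, -0.0885]), np.int32(103), array([265. , 206.4])) [ 0.04349587 -0.35919237] [ 0.02943576 -0.1505624 ]
(array([ 0.4632, -0.0454]), np.int32(118), array([281.9, 224. ])) [-0.03609298 -0.33101462] [ 0.09408684 -0.20486309]
```

View pics/w2.png

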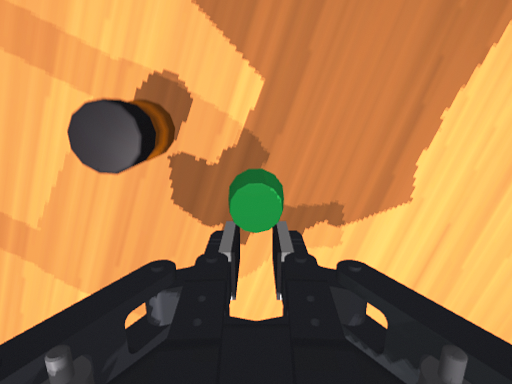

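The stopper at (256,200) is cradled upright between both fingertips, and the vial at (120,135) is well clear. I'll continue the push.

Request:
arm_command([
  {"fingers": 0.2,"tx": 0.3,"ty": 0,"tz": 0,"rx": 0,"ry": 0,"rz": 0},
  {"fingers": 0.2,"tx": 0.35,"ty": 0,"tz": 0,"rx": 0,"ry": 0,"rz": 0},
  {"fingers": 0.2,"tx": 0.35,"ty": 0,"tz": 0,"rx": 0,"ry": 0,"rz": 0},
  {"fingers": 0.2,"tx": 0.35,"ty": 0,"tz": 0,"rx": 0,"ry": 0,"rz": 0},
  {"fingers": 0.2,"tx": 0.35,"ty": 0,"tz": 0,"rx": 0,"ry": 0,"rz": 0},
  {"fingers": 0.2,"tx": 0.35,"ty": 0,"tz": 0,"rx": 0,"ry": 0,"rz": 0},
  {"fingers": 0.2,"tx": 0.35,"ty": 0,"tz": 0,"rx": 0,"ry": 0,"rz": 0},
  {"fingers": 0.2,"tx": 0.35,"ty": 0,"tz": 0,"rx": 0,"ry": 0,"rz": 0},
])

```text
time: 4.63
ee_pos: [0.6526, 0.035, 0.0791]
ee_rot: [[-0.329, 0.944, -0.0], [0.944, 0.329, 0.0], [0.0, -0.0, -1.0]]
wrist_force: [-0.1, -0.4, 0.0]
gripper_width: 0.2
grip_force: 0.1
```

Request:
arm_command([
  {"fingers": 0.2,"tx": 0.35,"ty": 0,"tz": 0,"rx": 0,"ry": 0,"rz": 0},
  {"fingers": 0.2,"tx": 0.35,"ty": 0,"tz": 0,"rx": 0,"ry": 0,"rz": 0},
  {"fingers": 0.2,"tx": 0.35,"ty": 0,"tz": 0,"rx": 0,"ry": 0,"rz": 0},
  {"fingers": 0.2,"tx": 0.35,"ty": 0,"tz": 0,"rx": 0,"ry": 0,"rz": 0},
  {"fingers": 0.2,"tx": 0.35,"ty": 0,"tz": 0,"rx": 0,"ry": 0,"rz": 0},
  {"fingers": 0.2,"tx": 0.35,"ty": 0,"tz": 0,"rx": 0,"ry": 0,"rz": 0},
  {"fingers": 0.2,"tx": 0.3,"ty": 0,"tz": 0,"rx": 0,"ry": 0,"rz": 0},
  {"fingers": 0.2,"tx": 0.2,"ty": 0,"tz": 0,"rx": 0,"ry": 0,"rz": 0},
])

```text
time: 5.3
ee_pos: [0.6182, 0.1334, 0.0791]
ee_rot: [[-0.33, 0.944, -0.0], [0.944, 0.33, 0.0], [0.0, -0.0, -1.0]]
wrist_force: [0.1, -0.1, 0.9]
gripper_width: 0.203
grip_force: 0.2
```

```bash
python3 - <<'E'
from h import *
t=viewer.capture('wrist'); save(t,'w3'); sd=viewer.capture('side'); save(sd,'s3'); s=readout.read_state(); print(s['time'],s['ee_pos'],wt(s['ee_pos']),s['ee_rot'][:2],s['wrist_force'])
for p in (t,sd,viewer.capture('top')):
    for g in greens(p): print(g, wt(g[0]), (g[0]-np.array(s['ee_pos'])[:2])@np.array(s['ee_rot'])[:2,:2])
    r=finder.look_for(p,'vial')
    if r: e=r[0]['extent']; print('vial',np.array(e)*[512,384,512,384])
E
```

```text
5.4 [0.6182625  0.1331462  0.07905157] [ 0.08133658 -0.12575034] [[-3.30438287e-01  9.43827425e-01 -5.74517932e-04]
 [ 9.43827518e-01  3.30438450e-01  2.15122814e-04]] [ 0.18367574  0.68300123 -0.31285245]
(array([0.6106, 0.1524]), np.int32(2779), array([255.9, 200.4])) [ 0.07008026 -0.10835154] [ 0.02070425 -0.00086988]
(array([ 0.5359, -0.0888]), np.int32(101), array([265. , 206.3])) [ 0.04365224 -0.35946723] [-0.1822632  -0.15107554]
(array([ 0.4634, -0.0453]), np.int32(118), array([281.8, 224. ])) [-0.03591621 -0.33087768] [-0.11724993 -0.20512896]
(array([0.6128, 0.1569]), np.int32(120), array([179. , 248.9])) [ 0.07136431 -0.10350993] [0.02422451 0.00269351]
vial [227.6864 201.792   11.4176  15.7824]
(array([ 0.538 , -0.0892]), np.int32(99), array([280.1, 192.1])) [ 0.04578993 -0.35945172] [-0.18333466 -0.14922568]
(array([ 0.4644, -0.0459]), np.int32(104), array([259.6, 224.9])) [-0.03481871 -0.33127201] [-0.11814667 -0.2043834 ]
vial [256.9216 153.1008   7.2192  16.2048]
```

Request:
arm_command([
  {"fingers": 0.2,"tx": 0.2,"ty": 0,"tz": -0.04,"rx": 0,"ry": 0,"rz": 0},
  {"fingers": 0.2,"tx": 0.25,"ty": 0,"tz": 0,"rx": 0,"ry": 0,"rz": 0},
  {"fingers": 0.2,"tx": 0.3,"ty": 0,"tz": 0,"rx": 0,"ry": 0,"rz": 0},
  {"fingers": 0.2,"tx": 0.3,"ty": 0,"tz": 0,"rx": 0,"ry": 0,"rz": 0},
  {"fingers": 0.2,"tx": 0.3,"ty": 0,"tz": 0,"rx": 0,"ry": 0,"rz": 0},
  {"fingers": 0.2,"tx": 0.3,"ty": 0,"tz": 0,"rx": 0,"ry": 0,"rz": 0},
  {"fingers": 0.2,"tx": 0.3,"ty": 0,"tz": 0,"rx": 0,"ry": 0,"rz": 0},
  {"fingers": 0.2,"tx": 0.3,"ty": 0,"tz": 0,"rx": 0,"ry": 0,"rz": 0},
])

```text
time: 6.27
ee_pos: [0.5887, 0.2182, 0.0807]
ee_rot: [[-0.329, 0.944, -0.0], [0.944, 0.329, 0.0], [0.0, -0.0, -1.0]]
wrist_force: [-0.4, 0.2, -0.4]
gripper_width: 0.203
grip_force: 0.2
```

Request:
arm_command([
  {"fingers": 0.2,"tx": 0.3,"ty": 0,"tz": 0,"rx": 0,"ry": 0,"rz": 0},
  {"fingers": 0.2,"tx": 0.3,"ty": 0,"tz": 0,"rx": 0,"ry": 0,"rz": 0},
  {"fingers": 0.2,"tx": 0.3,"ty": 0,"tz": 0,"rx": 0,"ry": 0,"rz": 0},
  {"fingers": 0.2,"tx": 0.3,"ty": 0,"tz": 0,"rx": 0,"ry": 0,"rz": 0},
  {"fingers": 0.2,"tx": 0.3,"ty": 0,"tz": 0,"rx": 0,"ry": 0,"rz": 0},
  {"fingers": 0.2,"tx": 0.2,"ty": 0,"tz": 0,"rx": 0,"ry": 0,"rz": 0},
  {"fingers": 0.2,"tx": 0.1,"ty": 0,"tz": 0,"rx": 0,"ry": 0,"rz": 0},
  {"fingers": 0.2,"tx": 0,"ty": 0,"tz": 0,"rx": 0,"ry": 0,"rz": 0},
])

```text
time: 6.93
ee_pos: [0.5652, 0.2857, 0.0807]
ee_rot: [[-0.33, 0.944, -0.0], [0.944, 0.33, 0.0], [0.0, -0.0, -1.0]]
wrist_force: [-0.2, 0.0, -0.1]
gripper_width: 0.199
grip_force: 0.0
```

```bash
python3 - <<'E'
from h import *
t=viewer.capture('wrist'); save(t,'w4'); sd=viewer.capture('side'); save(sd,'s4'); s=readout.read_state(); print(s['time'],s['ee_pos'],wt(s['ee_pos']),s['wrist_force'])
for p in (t,sd):
    for g in greens(p,.014): print(g, wt(g[0]), (g[0]-np.array(s['ee_pos'])[:2])@np.array(s['ee_rot'])[:2,:2])
E
```

```text
7.0333 [0.56565669 0.28467081 0.08069264] [0.00030136 0.01267065] [-0.59755599 -0.40450418 -0.08487916]
(array([0.5584, 0.3027]), np.int32(2109), array([256.1, 205.6])) [-0.01031902  0.02894698] [ 0.01941322 -0.00091551]
(array([ 0.5338, -0.0849]), np.int32(101), array([265. , 206.3])) [ 0.04083472 -0.3560494 ] [-0.33847217 -0.15176962]
(array([ 0.4615, -0.0417]), np.int32(118), array([281.8, 224. ])) [-0.03847927 -0.32771528] [-0.27387483 -0.20581325]
(array([0.5602, 0.3088]), np.int32(172), array([149.1, 300.1])) [-0.00973813  0.03528043] [0.02458037 0.00279267]
```

View pics/w4.png

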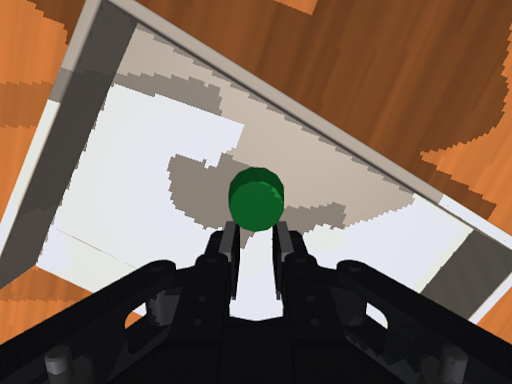

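Stopper A at (256,200) stands on the tray floor, clear of the walls. I'll retreat, lift and move behind B.

```bash
python3 - <<'E'
from h import *
s=readout.read_state(); p=np.array(s['ee_pos']);R=np.array(s['ee_rot'])
B=np.array([.537,-.089]); e=tw(.058,0); d=(e-B)/np.linalg.norm(e-B); yaw=np.degrees(np.arctan2(d[1],d[0])); print(d,yaw,np.linalg.norm(e-B))
pre=B-.055*d
plan([([*(p-.03*R[:,0])[:2],.082],109.2,2),([*(p-.03*R[:,0])[:2],.16],109.2,2),([*pre,.16],yaw,12),([*pre,.0785],yaw,4)],.2)
E
```

```text
[0.23018342 0.97314726] 76.6921295097883 0.3596931534261128
-- to [0.5755 0.2563 0.082 ] 109.2
{'tx': -0.37, 'ty': 0.0, 'tz': -0.02, 'rz': 0.0}
{'tx': -0.37, 'ty': 0.0, 'tz': -0.02, 'rz': 0.0}
-- to [0.5755 0.2563 0.16  ] 109.2
{'tx': 0.0, 'ty': 0.0, 'tz': -0.98, 'rz': -0.0}
{'tx': 0.0, 'ty': 0.0, 'tz': -0.98, 'rz': -0.0}
-- to [ 0.5243 -0.1425  0.16  ] 76.6921295097883
{'tx': -0.75, 'ty': -0.37, 'tz': -0.0, 'rz': 0.39}
{'tx': -0.77, 'ty': -0.34, 'tz': -0.0, 'rz': 0.39}
{'tx': -0.78, 'ty': -0.3, 'tz': -0.0, 'rz': 0.39}
{'tx': -0.8, 'ty': -0.26, 'tz': -0.0, 'rz': 0.39}
{'tx': -0.81, 'ty': -0.23, 'tz': -0.0, 'rz': 0.39}
{'tx': -0.82, 'ty': -0.19, 'tz': -0.0, 'rz': 0.39}
{'tx': -0.82, 'ty': -0.15, 'tz': -0.0, 'rz': 0.39}
{'tx': -0.83, 'ty': -0.11, 'tz': -0.0, 'rz': 0.39}
{'tx': -0.83, 'ty': -0.07, 'tz': -0.0, 'rz': 0.39}
{'tx': -0.84, 'ty': -0.03, 'tz': -0.0, 'rz': 0.39}
{'tx': -0.84, 'ty': 0.01, 'tz': -0.0, 'rz': 0.39}
{'tx': -0.84, 'ty': 0.05, 'tz': -0.0, 'rz': 0.39}
-- to [ 0.5243 -0.1425  0.0785] 76.6921295097883
{'tx': 0.0, 'ty': 0.0, 'tz': 0.51, 'rz': 0.0}
{'tx': 0.0, 'ty': 0.0, 'tz': 0.51, 'rz': 0.0}
{'tx': 0.0, 'ty': 0.0, 'tz': 0.51, 'rz': 0.0}
{'tx': 0.0, 'ty': 0.0, 'tz': 0.51, 'rz': 0.0}
```

Request:
arm_command([
  {"fingers": 0.2,"tx": -0.37,"ty": 0,"tz": -0.02,"rx": 0,"ry": 0,"rz": 0},
  {"fingers": 0.2,"tx": -0.37,"ty": 0,"tz": -0.02,"rx": 0,"ry": 0,"rz": 0},
  {"fingers": 0.2,"tx": 0,"ty": 0,"tz": -0.98,"rx": 0,"ry": 0,"rz": 0},
  {"fingers": 0.2,"tx": 0,"ty": 0,"tz": -0.98,"rx": 0,"ry": 0,"rz": 0},
  {"fingers": 0.2,"tx": -0.75,"ty": -0.37,"tz": 0,"rx": 0,"ry": 0,"rz": 0.39},
  {"fingers": 0.2,"tx": -0.77,"ty": -0.34,"tz": 0,"rx": 0,"ry": 0,"rz": 0.39},
  {"fingers": 0.2,"tx": -0.78,"ty": -0.3,"tz": 0,"rx": 0,"ry": 0,"rz": 0.39},
  {"fingers": 0.2,"tx": -0.8,"ty": -0.26,"tz": 0,"rx": 0,"ry": 0,"rz": 0.39},
])

```text
time: 7.7
ee_pos: [0.5588, 0.1204, 0.1613]
ee_rot: [[-0.144, 0.99, 0.001], [0.99, 0.144, -0.0], [-0.0, 0.001, -1.0]]
wrist_force: [0.1, -0.7, -0.7]
gripper_width: 0.2
grip_force: 0.0
```

Request:
arm_command([
  {"fingers": 0.2,"tx": -0.81,"ty": -0.23,"tz": 0,"rx": 0,"ry": 0,"rz": 0.39},
  {"fingers": 0.2,"tx": -0.82,"ty": -0.19,"tz": 0,"rx": 0,"ry": 0,"rz": 0.39},
  {"fingers": 0.2,"tx": -0.82,"ty": -0.15,"tz": 0,"rx": 0,"ry": 0,"rz": 0.39},
  {"fingers": 0.2,"tx": -0.83,"ty": -0.11,"tz": 0,"rx": 0,"ry": 0,"rz": 0.39},
  {"fingers": 0.2,"tx": -0.83,"ty": -0.07,"tz": 0,"rx": 0,"ry": 0,"rz": 0.39},
  {"fingers": 0.2,"tx": -0.84,"ty": -0.03,"tz": 0,"rx": 0,"ry": 0,"rz": 0.39},
  {"fingers": 0.2,"tx": -0.84,"ty": 0.01,"tz": 0,"rx": 0,"ry": 0,"rz": 0.39},
  {"fingers": 0.2,"tx": -0.84,"ty": 0.05,"tz": 0,"rx": 0,"ry": 0,"rz": 0.39},
])

```text
time: 8.37
ee_pos: [0.5245, -0.1462, 0.1609]
ee_rot: [[0.228, 0.974, 0.0], [0.974, -0.228, -0.0], [-0.0, 0.0, -1.0]]
wrist_force: [0.1, 0.1, 0.0]
gripper_width: 0.199
grip_force: 0.0
```

```bash
python3 - <<'E'
from h import *
t=viewer.capture('top'); sd=viewer.capture('side'); 
for p in (t,sd):
    for g in greens(p): print(g, wt(g[0]))
    r=finder.look_for(p,'vial')
    if r: e=r[0]['extent']; print('vial',np.array(e)*[512,384,512,384])
s=readout.read_state(); print(s['time'],s['ee_pos'],np.array(s['ee_rot'])[:2,0])
B=np.array([.537,-.089]); e=tw(.058,0); d=(e-B)/np.linalg.norm(e-B); yaw=np.degrees(np.arctan2(d[1],d[0]))
plan([([*(B-.055*d),.0785],yaw,5)],.2)
E
```

```text
(array([0.5621, 0.3122]), np.int32(99), array([ 99.3, 177.2])) [-0.00853471  0.03898472]
vial [254.5664 153.6384   8.9088  15.0912]
(array([ 0.5357, -0.0877]), np.int32(100), array([264.9, 206.6])) [ 0.04324239 -0.35842703]
(array([ 0.4636, -0.0456]), np.int32(122), array([281.8, 223.9])) [-0.03566175 -0.33113311]
(array([0.561, 0.306]), np.int32(207), array([150. , 300.1])) [-0.00840951  0.03268914]
vial [228.608  200.3328  14.7968  17.8944]
8.5667 [ 0.52493002 -0.14508177  0.16077705] [0.2280271  0.97365479]
-- to [ 0.5243 -0.1425  0.0785] 76.6921295097883
{'tx': 0.01, 'ty': -0.01, 'tz': 0.41, 'rz': 0.0}
{'tx': 0.01, 'ty': -0.01, 'tz': 0.41, 'rz': 0.0}
{'tx': 0.01, 'ty': -0.01, 'tz': 0.41, 'rz': 0.0}
{'tx': 0.01, 'ty': -0.01, 'tz': 0.41, 'rz': 0.0}
{'tx': 0.01, 'ty': -0.01, 'tz': 0.41, 'rz': 0.0}
```

Request:
arm_command([
  {"fingers": 0.2,"tx": 0,"ty": 0,"tz": 0.55,"rx": 0,"ry": 0,"rz": 0},
  {"fingers": 0.2,"tx": 0,"ty": 0,"tz": 0.55,"rx": 0,"ry": 0,"rz": 0},
  {"fingers": 0.2,"tx": 0,"ty": 0,"tz": 0.5,"rx": 0,"ry": 0,"rz": 0},
  {"fingers": 0.2,"tx": 0,"ty": 0,"tz": 0.3,"rx": 0,"ry": 0,"rz": 0},
  {"fingers": 0.2,"tx": 0,"ty": 0,"tz": 0.12,"rx": 0,"ry": 0,"rz": 0},
  {"fingers": 0.2,"tx": 0,"ty": 0,"tz": 0,"rx": 0,"ry": 0,"rz": 0},
])

```text
time: 9.07
ee_pos: [0.5247, -0.1418, 0.0788]
ee_rot: [[0.223, 0.975, -0.003], [0.975, -0.223, 0.001], [0.001, -0.003, -1.0]]
wrist_force: [-0.9, 1.1, -0.0]
gripper_width: 0.202
grip_force: 0.0
```

```bash
python3 - <<'E'
from h import *
t=viewer.capture('wrist'); s=readout.read_state(); print(s['time'],s['ee_pos'],s['wrist_force'])
for g in greens(t): print(g,(g[0]-np.array(s['ee_pos'])[:2])@np.array(s['ee_rot'])[:2,:2])
E
```

```text
9.1167 [ 0.52531635 -0.14215241  0.07973122] [0.29472234 0.03616997 0.42056169]
(array([ 0.4626, -0.0483]), np.int32(4761), array([70.3, 76.6])) [ 0.07745825 -0.08210859]
(array([ 0.535 , -0.0908]), np.int32(2791), array([252.7, 134.9])) [ 0.05221762 -0.00204043]
```

Request:
arm_command([
  {"fingers": 0.2,"tx": 0.15,"ty": -0.03,"tz": 0.02,"rx": 0,"ry": 0,"rz": 0},
  {"fingers": 0.2,"tx": 0.2,"ty": 0,"tz": 0,"rx": 0,"ry": 0,"rz": 0},
  {"fingers": 0.2,"tx": 0.2,"ty": 0,"tz": 0,"rx": 0,"ry": 0,"rz": 0},
  {"fingers": 0.2,"tx": 0.2,"ty": 0,"tz": 0,"rx": 0,"ry": 0,"rz": 0},
  {"fingers": 0.2,"tx": 0.25,"ty": 0,"tz": 0,"rx": 0,"ry": 0,"rz": 0},
  {"fingers": 0.2,"tx": 0.3,"ty": 0,"tz": 0,"rx": 0,"ry": 0,"rz": 0},
  {"fingers": 0.2,"tx": 0.35,"ty": 0,"tz": 0,"rx": 0,"ry": 0,"rz": 0},
  {"fingers": 0.2,"tx": 0.35,"ty": 0,"tz": 0,"rx": 0,"ry": 0,"rz": 0},
])

```text
time: 9.78
ee_pos: [0.5427, -0.0631, 0.0793]
ee_rot: [[0.224, 0.975, 0.0], [0.975, -0.224, 0.0], [0.0, 0.0, -1.0]]
wrist_force: [-0.0, -2.0, 0.8]
gripper_width: 0.201
grip_force: 0.1
```

Request:
arm_command([
  {"fingers": 0.2,"tx": 0.35,"ty": 0,"tz": 0,"rx": 0,"ry": 0,"rz": 0},
  {"fingers": 0.2,"tx": 0.35,"ty": 0,"tz": 0,"rx": 0,"ry": 0,"rz": 0},
  {"fingers": 0.2,"tx": 0.35,"ty": 0,"tz": 0,"rx": 0,"ry": 0,"rz": 0},
  {"fingers": 0.2,"tx": 0.35,"ty": 0,"tz": 0,"rx": 0,"ry": 0,"rz": 0},
  {"fingers": 0.2,"tx": 0.35,"ty": 0,"tz": 0,"rx": 0,"ry": 0,"rz": 0},
  {"fingers": 0.2,"tx": 0.35,"ty": 0,"tz": 0,"rx": 0,"ry": 0,"rz": 0},
  {"fingers": 0.2,"tx": 0.35,"ty": 0,"tz": 0,"rx": 0,"ry": 0,"rz": 0},
  {"fingers": 0.2,"tx": 0.25,"ty": 0,"tz": 0,"rx": 0,"ry": 0,"rz": 0},
])

```text
time: 10.45
ee_pos: [0.5669, 0.0427, 0.0792]
ee_rot: [[0.224, 0.975, 0.0], [0.975, -0.224, 0.0], [0.0, 0.0, -1.0]]
wrist_force: [-0.6, 0.6, -0.9]
gripper_width: 0.201
grip_force: 0.1
```

```bash
python3 - <<'E'
from h import *
t=viewer.capture('wrist'); sd=viewer.capture('side'); s=readout.read_state(); print(s['time'],s['ee_pos'],wt(s['ee_pos']),s['wrist_force'])
for p in (t,sd):
    for g in greens(p): print(g,wt(g[0]),(g[0]-np.array(s['ee_pos'])[:2])@np.array(s['ee_rot'])[:2,:2])
E
```

```text
10.55 [0.56698023 0.04261717 0.07916421] [ 0.04861482 -0.22451603] [0.00890097 0.73367581 0.81539331]
(array([0.5716, 0.0625]), np.int32(2783), array([255.6, 200.2])) [ 0.04928468 -0.20411455] [2.04123041e-02 8.31101180e-05]
(array([ 0.4633, -0.0452]), np.int32(120), array([281.8, 224. ])) [-0.03603373 -0.330799  ] [-0.10867237 -0.0815583 ]
(array([0.5739, 0.0676]), np.int32(111), array([216.8, 233.6])) [ 0.05055028 -0.19866494] [0.02589604 0.00119153]
(array([0.561, 0.306]), np.int32(207), array([150. , 300.1])) [-0.00840951  0.03268914] [ 0.25545962 -0.06439451]
```

Request:
arm_command([
  {"fingers": 0.2,"tx": 0.3,"ty": 0,"tz": 0,"rx": 0,"ry": 0,"rz": 0},
  {"fingers": 0.2,"tx": 0.35,"ty": 0,"tz": 0,"rx": 0,"ry": 0,"rz": 0},
  {"fingers": 0.2,"tx": 0.35,"ty": 0,"tz": 0,"rx": 0,"ry": 0,"rz": 0},
  {"fingers": 0.2,"tx": 0.35,"ty": 0,"tz": 0,"rx": 0,"ry": 0,"rz": 0},
  {"fingers": 0.2,"tx": 0.35,"ty": 0,"tz": 0,"rx": 0,"ry": 0,"rz": 0},
  {"fingers": 0.2,"tx": 0.35,"ty": 0,"tz": 0,"rx": 0,"ry": 0,"rz": 0},
  {"fingers": 0.2,"tx": 0.3,"ty": 0,"tz": -0.02,"rx": 0,"ry": 0,"rz": 0},
  {"fingers": 0.2,"tx": 0.3,"ty": 0,"tz": -0.02,"rx": 0,"ry": 0,"rz": 0},
])

```text
time: 11.22
ee_pos: [0.5906, 0.1456, 0.0807]
ee_rot: [[0.224, 0.975, -0.0], [0.975, -0.224, 0.0], [0.0, -0.0, -1.0]]
wrist_force: [0.5, -0.2, -0.3]
gripper_width: 0.197
grip_force: 0.0
```

Request:
arm_command([
  {"fingers": 0.2,"tx": 0.3,"ty": 0,"tz": 0,"rx": 0,"ry": 0,"rz": 0},
  {"fingers": 0.2,"tx": 0.3,"ty": 0,"tz": 0,"rx": 0,"ry": 0,"rz": 0},
  {"fingers": 0.2,"tx": 0.3,"ty": 0,"tz": 0,"rx": 0,"ry": 0,"rz": 0},
  {"fingers": 0.2,"tx": 0.3,"ty": 0,"tz": 0,"rx": 0,"ry": 0,"rz": 0},
  {"fingers": 0.2,"tx": 0.3,"ty": 0,"tz": 0,"rx": 0,"ry": 0,"rz": 0},
  {"fingers": 0.2,"tx": 0.3,"ty": 0,"tz": 0,"rx": 0,"ry": 0,"rz": 0},
  {"fingers": 0.2,"tx": 0.3,"ty": 0,"tz": 0,"rx": 0,"ry": 0,"rz": 0},
  {"fingers": 0.2,"tx": 0.15,"ty": 0,"tz": 0,"rx": 0,"ry": 0,"rz": 0},
])

```text
time: 11.88
ee_pos: [0.6112, 0.2335, 0.0808]
ee_rot: [[0.224, 0.975, 0.001], [0.975, -0.224, 0.001], [0.001, 0.001, -1.0]]
wrist_force: [-0.1, 1.2, 0.2]
gripper_width: 0.198
grip_force: 0.0
```

```bash
python3 - <<'E'
from h import *
t=viewer.capture('wrist'); sd=viewer.capture('side'); s=readout.read_state(); print(s['time'],s['ee_pos'],wt(s['ee_pos']),s['wrist_force'])
for p in (t,sd):
    for g in greens(p,.014): print(g,wt(g[0]),(g[0]-np.array(s['ee_pos'])[:2])@np.array(s['ee_rot'])[:2,:2])
p=np.array(s['ee_pos']);R=np.array(s['ee_rot']); y0=np.degrees(np.arctan2(R[1,0],R[0,0]))
C=np.array([.464,-.046]); e=tw(-.06,0); d=(e-C)/np.linalg.norm(e-C); yaw=np.degrees(np.arctan2(d[1],d[0])); print(d,yaw,np.linalg.norm(e-C))
b=(p-.03*R[:,0])[:2]; pre=C-.055*d
plan([([*b,.082],y0,2),([*b,.16],y0,2),([*pre,.16],yaw,12)],.2)
E
```

```text
11.9833 [0.61097028 0.23300168 0.08070251] [ 0.05478787 -0.02921299] [-0.04273712 -0.20626005 -0.40336194]
(array([0.5531, 0.3062]), np.int32(2652), array([ 94.1, 122.3])) [-0.01619791  0.03135088] [ 0.05842877 -0.07275329]
(array([0.6154, 0.2503]), np.int32(2126), array([255.8, 207.1])) [ 0.0557733  -0.01138371] [0.01785068 0.00045544]
(array([ 0.4615, -0.0417]), np.int32(118), array([281.8, 224. ])) [-0.03847927 -0.32771528] [-0.30114072 -0.08436002]
(array([0.619 , 0.2579]), np.int32(145), array([144.9, 273.5])) [ 0.05782856 -0.00322921] [0.02606262 0.00226759]
(array([0.5604, 0.3085]), np.int32(180), array([149.1, 300. ])) [-0.00948367  0.03502499] [ 0.06230068 -0.06615115]
[0.12047446 0.99271643] 83.08051429321893 0.33237493812788266
-- to [0.6043 0.2038 0.082 ] 77.0979921855645
{'tx': -0.37, 'ty': -0.0, 'tz': -0.02, 'rz': -0.0}
{'tx': -0.37, 'ty': -0.0, 'tz': -0.02, 'rz': -0.0}
-- to [0.6043 0.2038 0.16  ] 77.0979921855645
{'tx': 0.0, 'ty': 0.0, 'tz': -0.98, 'rz': -0.0}
{'tx': 0.0, 'ty': 0.0, 'tz': -0.98, 'rz': -0.0}
-- to [ 0.4574 -0.1006  0.16  ] 83.08051429321893
{'tx': -0.69, 'ty': -0.16, 'tz': -0.0, 'rz': -0.07}
{'tx': -0.69, 'ty': -0.16, 'tz': -0.0, 'rz': -0.07}
{'tx': -0.68, 'ty': -0.17, 'tz': -0.0, 'rz': -0.07}
{'tx': -0.68, 'ty': -0.17, 'tz': -0.0, 'rz': -0.07}
{'tx': -0.68, 'ty': -0.18, 'tz': -0.0, 'rz': -0.07}
{'tx': -0.68, 'ty': -0.19, 'tz': -0.0, 'rz': -0.07}
{'tx': -0.68, 'ty': -0.19, 'tz': -0.0, 'rz': -0.07}
{'tx': -0.68, 'ty': -0.2, 'tz': -0.0, 'rz': -0.07}
{'tx': -0.67, 'ty': -0.2, 'tz': -0.0, 'rz': -0.07}
{'tx': -0.67, 'ty': -0.21, 'tz': -0.0, 'rz': -0.07}
{'tx': -0.67, 'ty': -0.22, 'tz': -0.0, 'rz': -0.07}
{'tx': -0.67, 'ty': -0.22, 'tz': -0.0, 'rz': -0.07}
```

Request:
arm_command([
  {"fingers": 0.2,"tx": -0.37,"ty": 0,"tz": -0.02,"rx": 0,"ry": 0,"rz": 0},
  {"fingers": 0.2,"tx": -0.37,"ty": 0,"tz": -0.02,"rx": 0,"ry": 0,"rz": 0},
  {"fingers": 0.2,"tx": 0,"ty": 0,"tz": -0.98,"rx": 0,"ry": 0,"rz": 0},
  {"fingers": 0.2,"tx": 0,"ty": 0,"tz": -0.98,"rx": 0,"ry": 0,"rz": 0},
  {"fingers": 0.2,"tx": -0.69,"ty": -0.16,"tz": 0,"rx": 0,"ry": 0,"rz": -0.07},
  {"fingers": 0.2,"tx": -0.69,"ty": -0.16,"tz": 0,"rx": 0,"ry": 0,"rz": -0.07},
  {"fingers": 0.2,"tx": -0.68,"ty": -0.17,"tz": 0,"rx": 0,"ry": 0,"rz": -0.07},
  {"fingers": 0.2,"tx": -0.68,"ty": -0.17,"tz": 0,"rx": 0,"ry": 0,"rz": -0.07},
])

```text
time: 12.65
ee_pos: [0.5532, 0.0986, 0.1611]
ee_rot: [[0.192, 0.981, -0.0], [0.981, -0.192, -0.0], [-0.001, -0.0, -1.0]]
wrist_force: [0.3, -0.5, -0.4]
gripper_width: 0.201
grip_force: 0.0
```

Request:
arm_command([
  {"fingers": 0.2,"tx": -0.68,"ty": -0.18,"tz": 0,"rx": 0,"ry": 0,"rz": -0.07},
  {"fingers": 0.2,"tx": -0.68,"ty": -0.19,"tz": 0,"rx": 0,"ry": 0,"rz": -0.07},
  {"fingers": 0.2,"tx": -0.68,"ty": -0.19,"tz": 0,"rx": 0,"ry": 0,"rz": -0.07},
  {"fingers": 0.2,"tx": -0.68,"ty": -0.2,"tz": 0,"rx": 0,"ry": 0,"rz": -0.07},
  {"fingers": 0.2,"tx": -0.67,"ty": -0.2,"tz": 0,"rx": 0,"ry": 0,"rz": -0.07},
  {"fingers": 0.2,"tx": -0.67,"ty": -0.21,"tz": 0,"rx": 0,"ry": 0,"rz": -0.07},
  {"fingers": 0.2,"tx": -0.67,"ty": -0.22,"tz": 0,"rx": 0,"ry": 0,"rz": -0.07},
  {"fingers": 0.2,"tx": -0.67,"ty": -0.22,"tz": 0,"rx": 0,"ry": 0,"rz": -0.07},
])

```text
time: 13.32
ee_pos: [0.4537, -0.1034, 0.1607]
ee_rot: [[0.126, 0.992, -0.001], [0.992, -0.126, -0.0], [-0.0, -0.001, -1.0]]
wrist_force: [0.6, 0.5, 0.4]
gripper_width: 0.199
grip_force: 0.0
```

Request:
arm_command([
  {"fingers": 0.2,"tx": 0,"ty": 0,"tz": 0,"rx": 0,"ry": 0,"rz": 0},
  {"fingers": 0.2,"tx": 0,"ty": 0,"tz": 0.55,"rx": 0,"ry": 0,"rz": 0},
  {"fingers": 0.2,"tx": 0,"ty": 0,"tz": 0.55,"rx": 0,"ry": 0,"rz": 0},
  {"fingers": 0.2,"tx": 0,"ty": 0,"tz": 0.5,"rx": 0,"ry": 0,"rz": 0},
  {"fingers": 0.2,"tx": 0,"ty": 0,"tz": 0.3,"rx": 0,"ry": 0,"rz": 0},
  {"fingers": 0.2,"tx": 0,"ty": 0,"tz": 0.1,"rx": 0,"ry": 0,"rz": 0},
  {"fingers": 0.2,"tx": 0,"ty": 0,"tz": 0,"rx": 0,"ry": 0,"rz": 0},
])

```text
time: 13.9
ee_pos: [0.4549, -0.1014, 0.08]
ee_rot: [[0.126, 0.992, -0.003], [0.992, -0.126, 0.001], [0.001, -0.003, -1.0]]
wrist_force: [0.2, -0.2, -0.0]
gripper_width: 0.2
grip_force: 0.0
```

```bash
python3 - <<'E'
from h import *
t=viewer.capture('wrist'); sd=viewer.capture('side'); s=readout.read_state(); print(s['time'],s['ee_pos'],np.array(s['ee_rot'])[:2,0],s['wrist_force'])
for p in (t,sd):
    for g in greens(p): print(g,wt(g[0]),(g[0]-np.array(s['ee_pos'])[:2])@np.array(s['ee_rot'])[:2,:2])
E
```

```text
14.0 [ 0.45608464 -0.10155743  0.08116466] [0.12585302 0.9920489 ] [-0.45844597  0.09592147 -0.24323728]
(array([ 0.4622, -0.0479]), np.int32(2735), array([257.3, 130.4])) [-0.03658834 -0.33366124] [ 0.05400043 -0.00068622]
(array([ 0.4637, -0.0452]), np.int32(119), array([281.7, 224. ])) [-0.03564134 -0.33072131] [0.05686774 0.00046205]
(array([0.6196, 0.2546]), np.int32(179), array([145.9, 273.5])) [ 0.05905811 -0.00634982] [0.37390449 0.11739174]
(array([0.561, 0.306]), np.int32(207), array([150. , 300.1])) [-0.00840951  0.03268914] [0.41752081 0.05278883]
```

Request:
arm_command([
  {"fingers": 0.2,"tx": 0.15,"ty": 0,"tz": 0.05,"rx": 0,"ry": 0,"rz": 0},
  {"fingers": 0.2,"tx": 0.2,"ty": 0,"tz": 0,"rx": 0,"ry": 0,"rz": 0},
  {"fingers": 0.2,"tx": 0.2,"ty": 0,"tz": 0,"rx": 0,"ry": 0,"rz": 0},
  {"fingers": 0.2,"tx": 0.2,"ty": 0,"tz": 0,"rx": 0,"ry": 0,"rz": 0},
  {"fingers": 0.2,"tx": 0.25,"ty": 0,"tz": 0,"rx": 0,"ry": 0,"rz": 0},
  {"fingers": 0.2,"tx": 0.3,"ty": 0,"tz": 0,"rx": 0,"ry": 0,"rz": 0},
  {"fingers": 0.2,"tx": 0.35,"ty": 0,"tz": 0,"rx": 0,"ry": 0,"rz": 0},
  {"fingers": 0.2,"tx": 0.35,"ty": 0,"tz": 0,"rx": 0,"ry": 0,"rz": 0},
])

```text
time: 14.67
ee_pos: [0.4663, -0.0205, 0.0789]
ee_rot: [[0.125, 0.992, 0.0], [0.992, -0.125, 0.0], [0.0, 0.0, -1.0]]
wrist_force: [-0.2, -0.1, -0.3]
gripper_width: 0.199
grip_force: 0.2
```

Request:
arm_command([
  {"fingers": 0.2,"tx": 0.35,"ty": 0,"tz": 0,"rx": 0,"ry": 0,"rz": 0},
  {"fingers": 0.2,"tx": 0.35,"ty": 0,"tz": 0,"rx": 0,"ry": 0,"rz": 0},
  {"fingers": 0.2,"tx": 0.35,"ty": 0,"tz": 0,"rx": 0,"ry": 0,"rz": 0},
  {"fingers": 0.2,"tx": 0.35,"ty": 0,"tz": 0,"rx": 0,"ry": 0,"rz": 0},
  {"fingers": 0.2,"tx": 0.35,"ty": 0,"tz": 0,"rx": 0,"ry": 0,"rz": 0},
  {"fingers": 0.2,"tx": 0.35,"ty": 0,"tz": 0,"rx": 0,"ry": 0,"rz": 0},
  {"fingers": 0.2,"tx": 0.35,"ty": 0,"tz": 0,"rx": 0,"ry": 0,"rz": 0},
  {"fingers": 0.2,"tx": 0.25,"ty": 0,"tz": 0,"rx": 0,"ry": 0,"rz": 0},
])

```text
time: 15.33
ee_pos: [0.4797, 0.0872, 0.0788]
ee_rot: [[0.124, 0.992, 0.0], [0.992, -0.124, 0.0], [0.0, 0.0, -1.0]]
wrist_force: [0.4, 0.3, 0.5]
gripper_width: 0.196
grip_force: 0.1
```

```bash
python3 - <<'E'
from h import *
t=viewer.capture('wrist'); sd=viewer.capture('side'); s=readout.read_state(); print(s['time'],s['ee_pos'],wt(s['ee_pos']),s['wrist_force'])
for p in (t,sd):
    for g in greens(p): print(g,wt(g[0]),(g[0]-np.array(s['ee_pos'])[:2])@np.array(s['ee_rot'])[:2,:2])
E
```

```text
15.4333 [0.47987221 0.08697591 0.07883313] [-0.04545023 -0.19792147] [-0.5789453  -0.69683176 -1.46755203]
(array([0.4823, 0.1073]), np.int32(2789), array([255.9, 200.5])) [-0.04701632 -0.17751289] [ 2.04683984e-02 -8.62197470e-05]
(array([0.4842, 0.1121]), np.int32(133), array([238.4, 257.7])) [-0.04608483 -0.17243526] [0.02546538 0.00121   ]
(array([0.6197, 0.2543]), np.int32(176), array([146. , 273.4])) [ 0.05921447 -0.00662468] [0.18322755 0.11822356]
(array([0.561, 0.306]), np.int32(207), array([150. , 300.1])) [-0.00840951  0.03268914] [0.22732843 0.05361944]
```

Request:
arm_command([
  {"fingers": 0.2,"tx": 0.3,"ty": 0,"tz": 0,"rx": 0,"ry": 0,"rz": 0},
  {"fingers": 0.2,"tx": 0.3,"ty": 0,"tz": 0,"rx": 0,"ry": 0,"rz": 0},
  {"fingers": 0.2,"tx": 0.3,"ty": 0,"tz": 0,"rx": 0,"ry": 0,"rz": 0},
  {"fingers": 0.2,"tx": 0.3,"ty": 0,"tz": 0,"rx": 0,"ry": 0,"rz": 0},
  {"fingers": 0.2,"tx": 0.3,"ty": 0,"tz": 0,"rx": 0,"ry": 0,"rz": 0},
  {"fingers": 0.2,"tx": 0.3,"ty": 0,"tz": -0.02,"rx": 0,"ry": 0,"rz": 0},
  {"fingers": 0.2,"tx": 0.3,"ty": 0,"tz": -0.03,"rx": 0,"ry": 0,"rz": 0},
  {"fingers": 0.2,"tx": 0.3,"ty": 0,"tz": 0,"rx": 0,"ry": 0,"rz": 0},
])

```text
time: 16.1
ee_pos: [0.492, 0.1818, 0.081]
ee_rot: [[0.125, 0.992, 0.0], [0.992, -0.125, 0.0], [0.0, 0.0, -1.0]]
wrist_force: [0.6, -0.5, -0.2]
gripper_width: 0.196
grip_force: 0.1
```

Request:
arm_command([
  {"fingers": 0.2,"tx": 0.3,"ty": 0,"tz": 0,"rx": 0,"ry": 0,"rz": 0},
  {"fingers": 0.2,"tx": 0.3,"ty": 0,"tz": 0,"rx": 0,"ry": 0,"rz": 0},
  {"fingers": 0.2,"tx": 0.3,"ty": 0,"tz": 0,"rx": 0,"ry": 0,"rz": 0},
  {"fingers": 0.2,"tx": 0.3,"ty": 0,"tz": 0,"rx": 0,"ry": 0,"rz": 0},
  {"fingers": 0.2,"tx": 0.3,"ty": 0,"tz": 0,"rx": 0,"ry": 0,"rz": 0},
  {"fingers": 0.2,"tx": 0.25,"ty": 0,"tz": 0,"rx": 0,"ry": 0,"rz": 0},
  {"fingers": 0.2,"tx": 0.15,"ty": 0,"tz": 0,"rx": 0,"ry": 0,"rz": 0},
  {"fingers": 0.2,"tx": 0,"ty": 0,"tz": 0,"rx": 0,"ry": 0,"rz": 0},
])

```text
time: 16.77
ee_pos: [0.5017, 0.2573, 0.0807]
ee_rot: [[0.124, 0.992, 0.001], [0.992, -0.124, 0.001], [0.001, 0.001, -1.0]]
wrist_force: [0.7, 0.8, 0.2]
gripper_width: 0.199
grip_force: 0.0
```

```bash
python3 - <<'E'
from h import *
sd=viewer.capture('side'); s=readout.read_state(); print(s['time'],s['ee_pos'],wt(s['ee_pos']),s['wrist_force'])
for p in (sd,):
    for g in greens(p,.014): print(g,wt(g[0]),(g[0]-np.array(s['ee_pos'])[:2])@np.array(s['ee_rot'])[:2,:2])
E
```

```text
16.8167 [0.50136513 0.25647735 0.08065303] [-0.05728965 -0.02747349] [-0.28657635 -0.19221781  0.33643452]
(array([0.6171, 0.2564]), np.int32(175), array([146.1, 273.4])) [ 0.0562561  -0.00506969] [0.01430935 0.11484689]
(array([0.5608, 0.3082]), np.int32(178), array([149.1, 299.8])) [-0.00903302  0.0348084 ] [0.0587094  0.05254468]
(array([0.5068, 0.2815]), np.int32(174), array([179.9, 302. ])) [-0.05681854 -0.00187176] [0.02550415 0.00228235]
```

All three are in. I'll back off, lift clear and check.

Request:
arm_command([
  {"fingers": 0.2,"tx": -0.37,"ty": 0,"tz": 0,"rx": 0,"ry": 0,"rz": 0},
  {"fingers": 0.2,"tx": -0.37,"ty": 0,"tz": 0,"rx": 0,"ry": 0,"rz": 0},
  {"fingers": 0.2,"tx": 0,"ty": 0,"tz": -0.9,"rx": 0,"ry": 0,"rz": 0},
  {"fingers": 0.2,"tx": 0,"ty": 0,"tz": -0.9,"rx": 0,"ry": 0,"rz": 0},
  {"fingers": 0.2,"tx": -0.7,"ty": 0,"tz": -0.6,"rx": 0,"ry": 0,"rz": 0},
  {"fingers": 0.2,"tx": -0.7,"ty": 0,"tz": -0.6,"rx": 0,"ry": 0,"rz": 0},
  {"fingers": 0.2,"tx": -0.7,"ty": 0,"tz": -0.6,"rx": 0,"ry": 0,"rz": 0},
  {"fingers": 0.2,"tx": -0.7,"ty": 0,"tz": -0.6,"rx": 0,"ry": 0,"rz": 0},
])

```text
time: 17.48
ee_pos: [0.482, 0.1125, 0.2495]
ee_rot: [[0.126, 0.992, -0.001], [0.992, -0.126, -0.001], [-0.001, -0.001, -1.0]]
wrist_force: [0.6, 0.5, 0.1]
gripper_width: 0.198
grip_force: 0.0
```

Request:
arm_command([
  {"fingers": 0.2,"tx": -0.5,"ty": 0,"tz": 0,"rx": 0,"ry": 0,"rz": 0},
  {"fingers": 0.2,"tx": -0.3,"ty": 0,"tz": 0,"rx": 0,"ry": 0,"rz": 0},
  {"fingers": 0.2,"tx": 0,"ty": 0,"tz": 0,"rx": 0,"ry": 0,"rz": 0},
  {"fingers": 0.2,"tx": 0,"ty": 0,"tz": 0,"rx": 0,"ry": 0,"rz": 0},
])

```text
time: 17.82
ee_pos: [0.4786, 0.0826, 0.2479]
ee_rot: [[0.128, 0.992, -0.002], [0.992, -0.128, 0.0], [0.0, -0.002, -1.0]]
wrist_force: [-0.3, 0.4, -0.4]
gripper_width: 0.2
grip_force: 0.0
```

```bash
python3 - <<'E'
from h import *
t=viewer.capture('top'); sd=viewer.capture('side')
for p in (t,sd):
    for g in greens(p,.014): print(g,wt(g[0]))
    for th in('vial','beaker','bottle'):
        r=finder.look_for(p,th)
        if r: print(th,np.round(np.array(r[0]['extent'])*[512,384,512,384],1))
b=sd['color'][:,:,::-1]; cv2.imwrite('pics/s9.png',cv2.resize(b[100:360,60:406],(800,600),interpolation=cv2.INTER_CUBIC))
E
```

```text
(array([0.5076, 0.2842]), np.int32(90), array([109.3, 201.4])) [-0.05655821  0.00093221]
vial [257.  152.   12.5  15.2]
beaker [403.8 144.3  35.9  38.6]
bottle [415.3 244.6  40.2  29.4]
(array([0.6172, 0.2562]), np.int32(173), array([146.1, 273.3])) [ 0.05639304 -0.00524645]
(array([0.5618, 0.308 ]), np.int32(160), array([148.8, 299.5])) [-0.00801322  0.03480644]
(array([0.508 , 0.2806]), np.int32(167), array([179.7, 301.4])) [-0.05546658 -0.00252154]
vial [225.6 201.6  12.4  20.2]
beaker [284.3 147.1  25.2  30.5]
bottle [346.6 156.7  25.3  41.9]
```

View pics/s9.png

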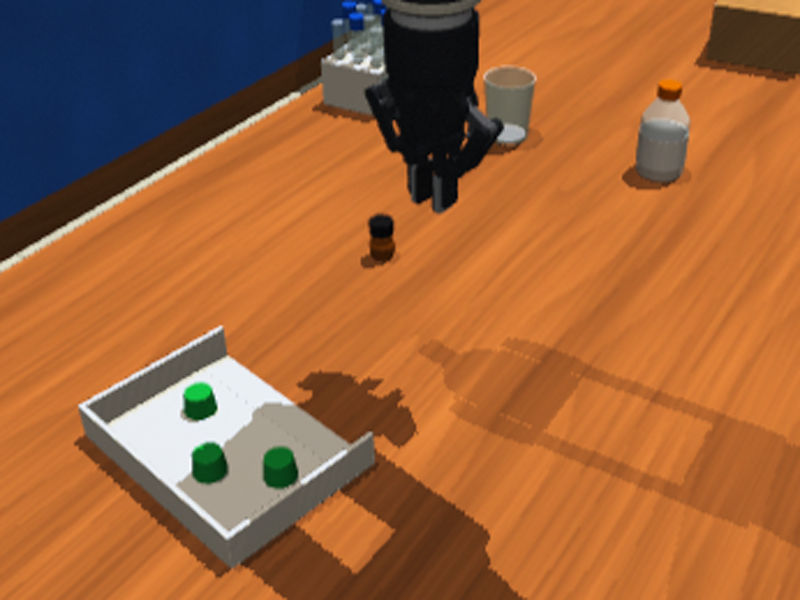

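All three stoppers stand on the tray floor at (200,400), (209,462) and (280,466). The vial, beaker and bottle are undisturbed, and the gripper is clear of everything.

```bash
python3 -c "
from bench import job; print(job.finish_job())"
```

```text
the job is handed in; nothing more can be done
None
```

I swept all three stoppers into the tray, where they stand upright on its floor past the ramp; the vial, beaker and bottle are where they were, and I handed the job in at about 18 s (no verdict came back).

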